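# Top up the glue-block magazine

## Task

Top up the blue glue-block magazine with the two loose white-faced blocks on the bench: lay each one flat in its mouth and press it straight down against the spring until both brass catches have snapped back over it, so that in the end all three blocks are held down under the closed catches. Leave the block marked with green tape (a reject) and everything else on the bench where it is.

Things in the scene. Friction and masses are not known exactly. Their poses are not given: they have to be found in the camera images.
- magazine: Blue upright stack magazine fixed on a dark steel base plate 200 x 100 x 12 mm. Origin: centre of the plate's underside, on the bench. x: along its 73 mm inner length (through both catches), y: along its 49 mm inner width, z up. Catch level is 135 mm up; the walls end 4 mm below it. Catch housings and black pull knobs reach 80 mm out along +x and -x, up to 151 mm above the bench.
- mouth (a point): Centre of the magazine at catch level, 135 mm above the bench, same axes. A held block's top face lies here. Only four corner guides stand above, 24 mm plus 10 mm of flared lips (top 169 mm); the middle 47 mm of each long side is open for fingers. A block laid in rests on the sloped catch noses, underside about 10 mm above this point, until pressed.
- follower (a joint): How far the orange spring follower plate under the stack is pushed down, m: 0 at its top stop with its plate at catch level, 0.075 bottomed. One 18 mm block is in it at the start (0.018); three blocks make 0.054. It pushes up with about 5 N at 0, rising by 1.3 N per 10 mm.
- catch_a (a joint): Brass sprung catch at the magazine's +x end, m: 0 = out (shut), at most 0.009 = pushed outwards. Flat underside at catch level, tip 31 mm from the centre (4 mm over a block's end) and 3 mm thick, then sloping 62 degrees up and outwards to 15.5 mm above catch level: a block pressed down pushes it aside and it snaps back over the block's top. 2.1 N moves it, 3.4 N at full stroke.
- catch_b (a joint): The same catch at the -x end, pushed outwards along -x; 0 = out (shut). Pressing a block past both catches takes about 8 to 15 N in all: press the middle of its top face straight down until it is 3 to 10 mm below catch level, then let go; the spring lifts it up against the catches.
- block_in: The block already in the magazine, held under the two catches with its top face at catch level; same kind as block_a. Origin: centre of its underside.
- block_a: Loose glue block to load: birch plywood with white faces, 70 (x) x 46 (y) x 18 (z) mm, about 40 g, lying flat on the bench. Origin: centre of its underside. It goes in with its 70 mm along the magazine's x (either way round), 1.5 mm play all round. Take it across the 46 mm.
- block_b: The second loose glue block to load, identical to block_a.
- reject: A chipped block of the same size with a 24 mm wide band of green tape round its middle, lying flat on the bench; not to be used. Origin: centre of its underside.
- glue_bottle: Yellow glue bottle with white label and red nozzle, 64 mm diameter, 185 mm tall, standing; origin under its centre.
- tape_roll: Roll of green tape lying flat, 100 mm diameter, 24 mm high; origin under its centre.
- tape_measure: Yellow and black tape measure standing upright, 70 x 42 x 70 mm; origin under its centre.
- screwdriver: Screwdriver with an orange handle lying beyond the magazine; origin under its middle.
- drill: Yellow and black cordless drill standing on its battery, 230 mm tall; origin under its battery.
Mind the look-alikes: they are no part of the job. Leave any red look-alike of the block_b alone.

How it is judged:
By the outcome, as a careful person would: the job done as asked, in the order asked, and still so for the second after the job is handed in, with the robot touching nothing.
It also fails if it takes over 72 s, if anything falls off the work surface, if the arm or the gripper's body presses on something with over 40 N, if the wrist force passes 120 N, or if a joint passes its speed limit or range.

## Robot

A 6-joint arm with a two-finger parallel gripper is mounted at the origin on the work surface. World frame = base frame: x ahead of the robot, y to its left, z up, the work surface at z = 0. Lengths are in m, angles in degrees, forces in N, time in s.
With the tool pointing down it reaches from about 0.4 to 0.825 m from the base axis. Payload 7 kg.
Tool frame: the origin (TCP) lies at the centre of the arm's flange, where the gripper is bolted on; the fingertips stand 178 mm ahead of it and the grasp point (between the pads) lies 159 mm ahead of it; x points along the fingers, y is the direction in which the jaws open and shut, and the axes are right-handed (so a half turn about x gives the same grasp; the last joint's range is limited). The gripper opens to 88 mm and grips with 3 to 60 N. Pads are 19 mm wide; open, the fingers measure 130 mm over their backs; the gripper's body (78 mm by 193 mm) begins 47 mm behind the grasp point.
Start: joints at [91.335, 20.546, 0.682, 0, -70.136, -16.507], TCP at [0.177, 0.651, 0.405] pointing down, gripper open.
Joint ranges: [-176.03, 176.03], [-82.01, 121.73], [-58.28, 71.71], [-173.87, 95.51], [-174.79, -0.11], [-173.66, 173.66]. Speed limits (degrees/s): [136.94, 136.94, 172.46, 180, 180, 180].

## Interface

Orientations are given as [roll, pitch, yaw] about the fixed x, y, z axes, in that order (R = Rz(yaw) Ry(pitch) Rx(roll)).
In Python, from plant import ctrl gives the robot as it stands. The module is installed in compiled form; this text tells all that it offers.
- The arm moves only by the shell command python3 -m inch 'ROWS'. ROWS is JSON, one flat list of numbers, 7 for each row, row after row: the shift along the tool's x, y, z in m, then the turn, a rotation vector about the tool's x, y, z in degrees, then the finger opening in m, from 0 to 0.0876. In form: [dx, dy, dz, rx, ry, rz, hand, dx, dy, dz, rx, ry, rz, hand, ...]. A call has 1 to 20 rows; each row shifts and turns the pose as measured when the row begins, along the tool's axes as they then stand; what a row does not reach is not made up. A row lasts 1/8 s, in which the tool goes at most 62.5 mm and 10.7 degrees, less where a joint would pass 70% of its speed; a pose out of reach is approached as far as the arm can. A call with a gripper value outside its range is refused whole. The fingers move at their own pace and stop on an object; the grip force is fixed at half the most. Time passes only in rows, so rows that do not move let the fingers close. It gives the time, the measured TCP pose, the force and the opening at its end, in the units of the state.
- ctrl.get_obs(): the state, without advancing time (a new reading comes with each control period).
- ctrl.snapshot(name): name is "scene" or "top" or "wrist"; returns a dict with "color" (400x640x3 uint8, red, green, blue), "depth" (400x640 float32, m along the optical axis (not along the pixel's ray), 0 where there is no reading), "K" (3x3 intrinsics, pixels), "position" and "attitude" of the camera in the world; the wrist camera has in their place "hand_eye" (4x4, takes a point from camera to tool coordinates, whose origin is the TCP and whose axes are the tool frame's). Camera axes: x right, y up, looking along -z (the intrinsics and any distortion apply to the point x, -y, -z); pixel columns grow to the right and rows downward; lengths in m; the calibration is good to about 2 mm. A picture is of the moment at which its call begins: read the wrist's pose just before it.
- ctrl.close_job(): hands the job in, once; it reports no verdict.
The state is a dict: "clock": time; "joint_pos": joint angles; "qvel": joint speeds; "tau": joint torques, N m; "tool_pos": TCP position; "orientation": TCP orientation; "force": force on the tool from outside, world axes, zero at the start; "moment": the same for the moment, N m; "opening": finger opening in m.
Only numpy, scipy, OpenCV 4.12 (cv2) and the standard library are available. Lean on these libraries where they do the work, as an engineer would, in place of code of your own. Each camera call takes 0.05 s, during which the arm holds its last target.

## Working session

There is one attempt and no reset: what is moved stays moved. The work goes in short steps, Python scripts to look and compute and a shell command to move; the robot and the scene stay as the last step left them, time stands still between calls to the robot, and variables do not carry over. Pictures are saved under pics/ and viewed, and the job is handed in when it is done.

```bash
mkdir -p pics
python3 - <<'E'
from plant import ctrl
import cv2,numpy as np
o=ctrl.get_obs();print({k:np.round(v,4).tolist() for k,v in o.items()})
for n in("scene","top","wrist"):
    s=ctrl.snapshot(n);cv2.imwrite(f"pics/{n}0.png",s["color"][:,:,::-1]);np.savez(f"{n}0.npz",**s)
    print(n,s["K"].tolist(),[ (k,np.round(s[k],4).tolist()) for k in s if k not in("color","depth","K")])
E
```

```text
{'clock': 0.0, 'joint_pos': [91.3356, 20.5936, 0.6346, -0.0205, -70.1339, -16.5074], 'qvel': [0.0713, -0.0128, -0.0575, -0.0215, -0.025, 0.0322], 'tau': [-0.0003, -58.2728, 29.3063, 6.9972, 0.0072, -0.0002], 'tool_pos': [0.1766, 0.6513, 0.4037], 'orientation': [94.7768, 89.9052, -100.402], 'force': [0.5846, -0.312, 0.1458], 'moment': [-0.0293, 0.0295, -0.0398], 'opening': 0.088}
scene [[423.1909428684185, 0.0, 321.41185205839207], [0.0, 423.1909428684185, 204.7967841905605], [0.0, 0.0, 1.0]] [('position', [1.0816, -0.6149, 1.0004]), ('attitude', [40.9373, -0.4309, 40.9257])]
top [[375.7591727681676, 0.0, 318.32072997900605], [0.0, 375.7591727681676, 198.93977568567476], [0.0, 0.0, 1.0]] [('position', [0.4181, -0.0283, 1.364]), ('attitude', [6.6041, 0.2631, -90.8329])]
wrist [[288.98108971271205, 0.0, 319.471869224296], [0.0, 288.98108971271205, 199.1409398170727], [0.0, 0.0, 1.0]] [('hand_eye', [[-0.0006, 0.2674, -0.9636, 0.0208], [1.0, 0.0006, -0.0004, 0.0011], [0.0005, -0.9636, -0.2674, -0.071], [0.0, 0.0, 0.0, 1.0]])]
```

View pics/scene0.png

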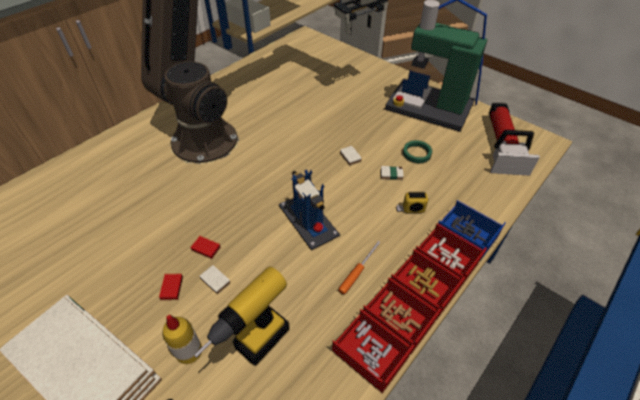

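View pics/top0.png

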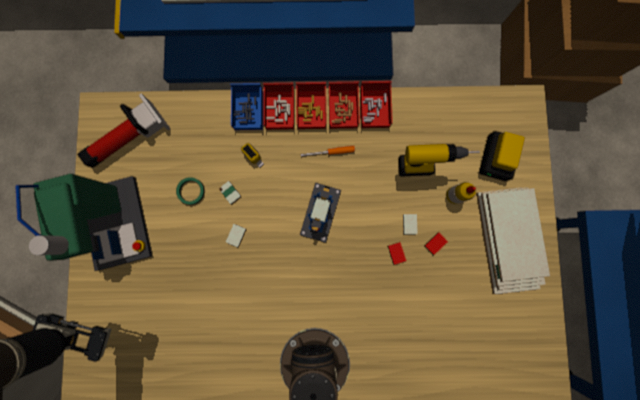

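View pics/wrist0.png

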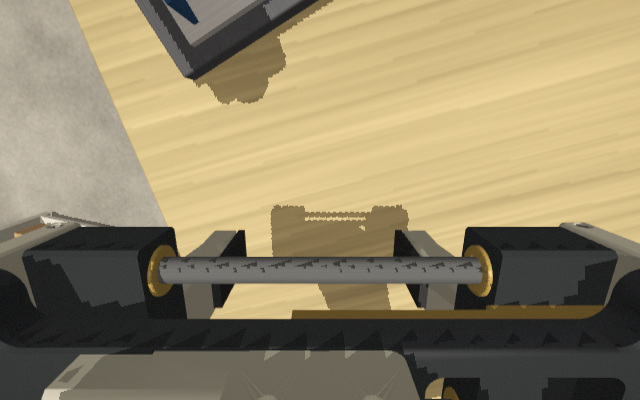

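The scene and top views show the loose blocks at top (235,236) and (410,225), the reject at (230,192), red look-alikes at (397,253) and (436,243), and the magazine at (320,212).

```bash
cat > h.py <<'E'
import numpy as np,cv2
from scipy.spatial.transform import Rotation as R
def cam(s,tool=None):
    if "position" in s: return R.from_euler('xyz',s["attitude"],degrees=True).as_matrix(),np.array(s["position"])
    T=np.array(s["hand_eye"]);Rt=R.from_euler('xyz',tool[1],degrees=True).as_matrix()
    return Rt@T[:3,:3],Rt@T[:3,3]+tool[0]
def onz(s,uv,z,tool=None):
    Rm,p=cam(s,tool);uv=np.atleast_2d(uv).astype(float);K=s["K"]
    d=np.c_[(uv[:,0]-K[0,2])/K[0,0],-(uv[:,1]-K[1,2])/K[1,1],-np.ones(len(uv))]@Rm.T
    return p+d*((z-p[2])/d[:,2])[:,None]
def proj(s,P,tool=None):
    Rm,p=cam(s,tool);c=(np.atleast_2d(P)-p)@Rm;K=s["K"]
    return np.c_[K[0,2]+K[0,0]*c[:,0]/-c[:,2],K[1,2]-K[1,1]*c[:,1]/-c[:,2]]
def blobs(m,amin,amax=1e9):
    n,l,st,ce=cv2.connectedComponentsWithStats(m.astype(np.uint8))
    return [(l==i) for i in range(1,n) if amin<=st[i,4]<=amax]
def rect(s,mask,z,tool=None):
    c=max(cv2.findContours(mask.astype(np.uint8),cv2.RETR_EXTERNAL,cv2.CHAIN_APPROX_NONE)[0],key=len)
    W=onz(s,c[:,0],z,tool)[:,:2]
    (cx,cy),(w,h),a=cv2.minAreaRect((W*1000).astype(np.float32))
    if w<h: w,h,a=h,w,a+90
    v,u=np.nonzero(mask)
    return np.round([cx,cy,w,h,(a+90)%180-90],1),np.round([u.mean(),v.mean()],1)
E
python3 - <<'E'
from h import *
for n in("top","scene"):
    s=dict(np.load(n+"0.npz"));hsv=cv2.cvtColor(s["color"],cv2.COLOR_RGB2HSV)
    m=(hsv[...,1]<70)&(hsv[...,2]>150)
    for b in blobs(m,40,900): print(n,b.sum(),*rect(s,b,.018))
    m=(hsv[...,2]<110)
    if n=="top":
        m[:170]=0;m[260:]=0;m[:,:290]=0;m[:,350:]=0
        for b in blobs(m,300): print("plate",b.sum(),*rect(s,b,.012))
        cv2.imwrite("pics/topc.png",cv2.resize(s["color"][130:280,190:490,::-1],None,fx=2.6,fy=2.6,interpolation=cv2.INTER_CUBIC))
E
```

```text
top 380 [908.5 622.5 129.   66.7  36. ] [144.3 113.5]
top 42 [628.2 311.4  35.7  15.7 -44.8] [225.7 185.4]
top 79 [587.7 286.   42.9  23.6 -53.3] [232.4 196.5]
top 135 [ 461.7 -633.8  250.9    7.     5.4] [489.6 227.1]
top 242 [537.6 -29.9  69.4  47.3 -16.9] [320.1 209.1]
top 231 [ 481.3 -350.9   67.8   42.9   -2.3] [410.4 223. ]
top 360 [438.2 659.  106.4  47.9  13.9] [126.9 239.1]
top 240 [450.1 275.2  68.9  44.  -23. ] [234.9 234.7]
top 79 [431.4 965.6  56.4  32.2  33.2] [ 42.3 243.6]
top 101 [ 189.6 1037.3  141.6    8.6   61.4] [ 16.9 312.9]
plate 1213 [519.6 -28.4 216.6 100.9 -17.3] [320.1 213.9]
scene 73 [  42.9 1479.    71.3   68.7  -48.1] [431.4   2.8]
scene 76 [230.  911.4 144.4  19.4  61.4] [400.2  58.1]
scene 169 [423.6 680.8 109.7  50.8  13.9] [411.   98.7]
scene 306 [876.4 674.1 135.5  57.1  35.6] [515.7 150.7]
scene 194 [450.9 277.   71.8  47.4 -23.6] [350.5 153.6]
scene 82 [589.9 287.7  42.4  27.8 -48.6] [385.4 170.4]
scene 50 [627.7 313.9  42.6  16.5 -55.8] [399.4 172. ]
scene 229 [451.3  52.7  69.2  53.3 -16.6] [306.8 188.5]
scene 44 [905.6 129.9  37.   16.5  -2.2] [445.2 252.4]
scene 80 [936.  129.3  56.3  30.9 -48.8] [455.8 259.5]
scene 407 [ 482.  -349.2   71.7   46.5   -2.4] [214.1 277.7]
scene 79 [ 589.3 -628.9   60.1   12.7  -83.9] [149.8 385.7]
scene 64 [ 580.8 -639.1   59.2    5.6  -84.2] [141.7 387.4]
scene 73 [1422.8   83.2   48.2   10.8  -89. ] [637.  392.9]
```

View pics/topc.png

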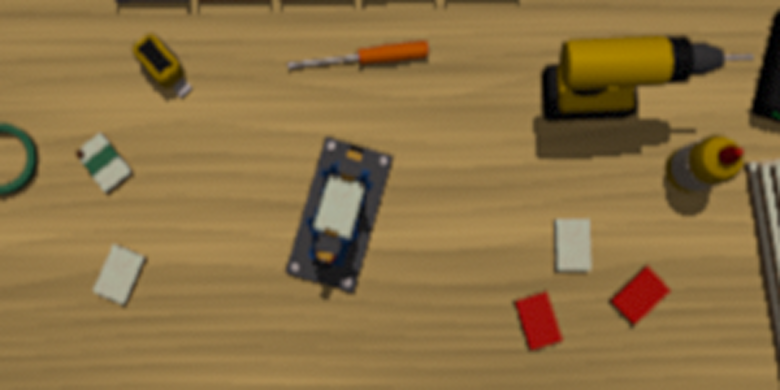

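```bash
cat >> h.py <<'E'
def go(o,xyz,yaw):
    """tool-frame shift and rotvec to have TCP at xyz, fingers down, tool y at yaw deg"""
    Rt=R.from_euler('xyz',o["orientation"],degrees=True)
    y=np.array([np.cos(np.radians(yaw)),np.sin(np.radians(yaw)),0]);x=np.array([0,0,-1.]);z=np.cross(x,y)
    Rg=R.from_matrix(np.c_[x,y,z])
    return np.round(Rt.inv().apply(np.array(xyz)-o["tool_pos"])*1000,1),np.round((Rt.inv()*Rg).as_rotvec(degrees=True),1)
E
python3 - <<'E'
from h import *
from plant import ctrl
o=ctrl.get_obs();M=R.from_euler('xyz',o["orientation"],degrees=True).as_matrix();print(M.round(3),np.degrees(np.arctan2(M[1,1],M[0,1])))
s=dict(np.load("top0.npz"));hsv=cv2.cvtColor(s["color"],cv2.COLOR_RGB2HSV)
m=(hsv[...,1]<70)&(hsv[...,2]>150)
b=[b for b in blobs(m,40,900) if b[209,320]][0];print(rect(s,b,.135))
s=dict(np.load("scene0.npz"));hsv=cv2.cvtColor(s["color"],cv2.COLOR_RGB2HSV)
m=(hsv[...,1]<70)&(hsv[...,2]>150)
b=[b for b in blobs(m,40,900) if b[188,307]][0];print(rect(s,b,.135))
for yaw in(66.7,-113.3): print(yaw,go(o,[.4505,.276,.4],yaw))
E
```

```text
[[-0.    -0.262 -0.965]
 [-0.001 -0.965  0.262]
 [-1.     0.001 -0.   ]] -105.17785997863808
(array([527.2, -29.8,  63.3,  43.2, -16.9]), array([320.1, 209.1]))
(array([526.3, -26.8,  60.9,  47. , -16.6]), array([306.8, 188.5]))
66.7 (array([   4.4,  290.5, -362.6]), array([-1.719e+02,  1.000e-01, -0.000e+00]))
-113.3 (array([   4.4,  290.5, -362.6]), array([ 8.1, -0. , -0.1]))
```

```bash
python3 -m inch '[0,0.032,-0.040,0.9,0,0,0.0876, 0,0.032,-0.040,0.9,0,0,0.0876, 0,0.032,-0.040,0.9,0,0,0.0876, 0,0.032,-0.040,0.9,0,0,0.0876, 0,0.032,-0.040,0.9,0,0,0.0876, 0,0.032,-0.040,0.9,0,0,0.0876, 0,0.032,-0.040,0.9,0,0,0.0876, 0,0.032,-0.040,0.9,0,0,0.0876, 0,0.03,-0.040,0.9,0,0,0.0876]'
cat > look.py <<'E'
import sys
from h import *
from plant import ctrl
def look(name):
    o=ctrl.get_obs();t=(np.array(o["tool_pos"]),o["orientation"]);s=ctrl.snapshot("wrist")
    cv2.imwrite(f"pics/{name}.png",s["color"][:,:,::-1])
    return o,t,s
def whites(s):
    hsv=cv2.cvtColor(s["color"],cv2.COLOR_RGB2HSV);return (hsv[...,1]<60)&(hsv[...,2]>150)
E
python3 - <<'E'
from look import *
o,t,s=look("wA")
print(np.round(t[0],4))
for b in blobs(whites(s),800,30000):print(b.sum(),*rect(s,b,.018,t))
print(go(o,[.4505,.276,.4],-113.3))
E
```

```text
clock: 1.27
tool_pos: [0.4294, 0.2549, 0.4023]
orientation: [104.9, 89.7, -98.3]
force: [0.8, -0.2, -0.1]
opening: 0.0872
[0.4294 0.2549 0.4023]
1048 [586.6 286.2  46.6  27.6 -51.4] [238.1  64.2]
2026 [448.2 275.8  70.5  46.2 -23.3] [296.  168.9]
(array([  2.2, -27.7, -11.1]), array([ 0.1, -0.1, -0.3]))
```

View pics/wA.png

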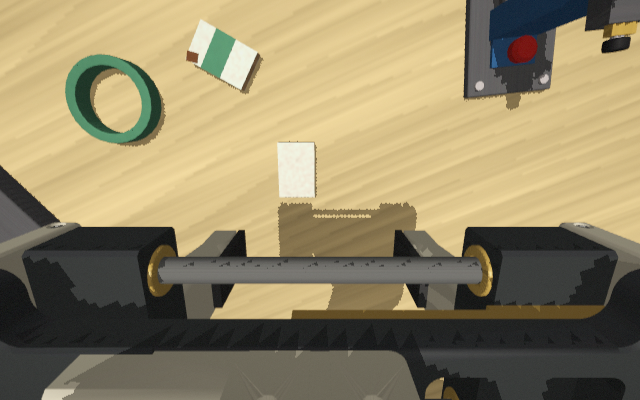

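The wrist view shows block_a centred at pixel (296,169), clear all round, and it agrees with the top view to 2 mm. Descending now.

```bash
python3 -m inch '[0.02,-0.027,-0.010,0,0,0,0.0876, 0.045,0,0,0,0,0,0.0876, 0.045,0,0,0,0,0,0.0876, 0.045,0,0,0,0,0,0.0876,0.03,0,0,0,0,0,0.0876]'
python3 - <<'E'
from look import *
o=ctrl.get_obs();print(go(o,[.449,.276,.182],-113.3),o["tool_pos"])
E
```

```text
clock: 1.95
tool_pos: [0.4533, 0.2698, 0.2152]
orientation: [-163.7, 89.8, -7.4]
force: [-0.0, 0.4, 0.4]
opening: 0.0873
(array([33.1, -3.9,  6.6]), array([-0.3, -0.2,  0.1])) [0.45331796 0.26984213 0.21516984]
```

```bash
python3 -m inch '[0.012,-0.004,0.0066,0,0,0,0.0876, 0.021,0,0,0,0,0,0.0876, 0,0,0,0,0,0,0.0876]'
python3 - <<'E'
from look import *
o,t,s=look("wA2");print(go(o,[.449,.276,.182],-113.3),o["tool_pos"])
E
```

```text
clock: 2.33
tool_pos: [0.4485, 0.2771, 0.1804]
orientation: [160.3, 89.8, -43.3]
force: [-0.4, -1.1, -0.4]
opening: 0.0872
(array([-1.6,  0.8, -0.9]), array([-0.3, -0.2, -0.1])) [0.4484943  0.27713881 0.18042469]
```

View pics/wA2.png

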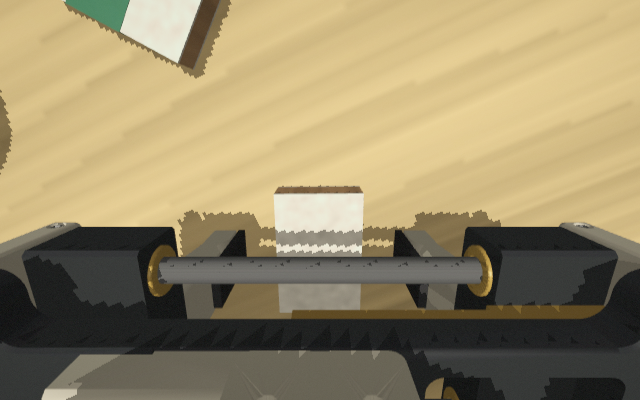

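The block sits between the fingers at pixels 275–363, square to the pads. Closing and lifting.

```bash
python3 -m inch '[-0.001,0,0,0,0,0,0.03, 0,0,0,0,0,0,0.03, 0,0,0,0,0,0,0.03, 0,0,0,0,0,0,0.03, 0,0,0,0,0,0,0.03, 0,0,0,0,0,0,0.03]'
python3 -m inch '[-0.02,0,0,0,0,0,0.03, -0.04,0,0,0,0,0,0.03, -0.05,0,0,0,0,0,0.03,-0.05,0,0,0,0,0,0.03,-0.06,0,0,0,0,0,0.03]'
python3 - <<'E'
from look import *
o,t,s=look("wA3");print(go(o,[.5275,-.0295,.4],-107),o["tool_pos"])
E
```

```text
clock: 3.12
tool_pos: [0.4491, 0.2781, 0.1854]
orientation: [-140.7, 89.6, 15.7]
force: [0.2, 0.2, 0.1]
opening: 0.0455
clock: 3.75
tool_pos: [0.4468, 0.2767, 0.4058]
orientation: [96.9, 89.5, -106.8]
force: [0.4, 1.1, -1.7]
opening: 0.0459
(array([   8.1,  248.1, -196.8]), array([-6.7, -0. , -0.5])) [0.44684456 0.27674803 0.40583248]
```

View pics/wA3.png

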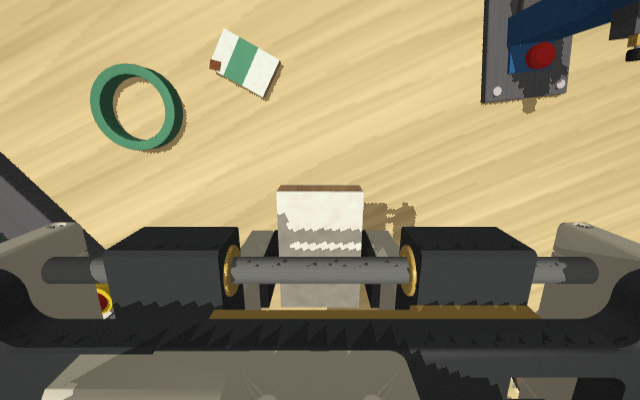

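Run:
```python
from look import *
o=ctrl.get_obs();print(go(o,[.456,-.008,.42],-107))
```

```text
(array([  -4.5,  259. , -121.1]), array([-6.6, -0.4,  0.1]))
```

```bash
python3 -m inch '[-0.003,0.043,-0.020,-1.2,0,0,0.03, -0.003,0.043,-0.020,-1.2,0,0,0.03, 0,0.043,-0.020,-1.2,0,0,0.03, 0,0.043,-0.020,-1.2,0,0,0.03, 0,0.043,-0.020,-1.2,0,0,0.03, 0,0.043,-0.020,-1.2,0,0,0.03, 0,0,0,0,0,0,0.03]'
python3 - <<'E'
from look import *
o=ctrl.get_obs();print(o["tool_pos"],go(o,[.456,-.008,.42],-107))
E
```

```text
clock: 4.68
tool_pos: [0.4703, -0.0135, 0.4224]
orientation: [-145.4, 89.2, 18.5]
force: [0.5, 0.4, 0.8]
opening: 0.0457
[ 0.4702669  -0.0135356   0.42239336] (array([ 2.2, -1.4, 15.3]), array([ 1. , -0.6,  0.4]))
```

```bash
python3 -m inch '[0.001,-0.001,0.015,1,-0.6,0.4,0.03, 0,0,0,0,0,0,0.03]'
python3 - <<'E'
from look import *
o,t,s=look("wM");np.savez("wM.npz",pos=t[0],ori=t[1],**s);print(o["tool_pos"])
for b in blobs(whites(s),800,30000):print(b.sum(),*rect(s,b,.135,t))
E
```

```text
clock: 4.92
tool_pos: [0.4558, -0.0086, 0.4205]
orientation: [-30.7, 90.0, 132.2]
force: [0.4, 0.3, -0.3]
opening: 0.0456
[ 0.45577102 -0.00862891  0.42051962]
2347 [ 492.9 -251.5   49.2   32.1   -0.6] [578.5  73.4]
4015 [527.3 -28.7  70.   46.1 -17.2] [316.1 114.5]
3371 [440.3  -5.   82.7  42.5  72.8] [320.7 210.3]
```

View pics/wM.png

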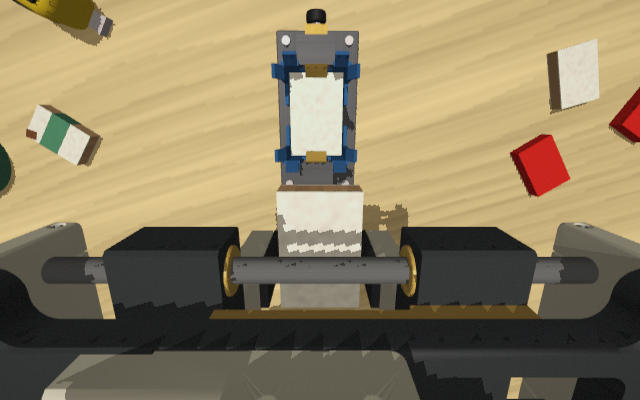

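Wrist view: the held block's far edge is at row ~190, and the magazine mouth is at (316,114) with both catches over block_in. Now measuring the held block in the tool frame.

```bash
cat > held.py <<'E'
from look import *
def held(s,o):
    K=s["K"];T=np.array(s["hand_eye"]);D=s["depth"]
    def tp(u,v,d): return T[:3,:3]@np.array([(u-K[0,2])/K[0,0]*d,-(v-K[1,2])/K[1,1]*d,-d])+T[:3,3]
    P=np.array([tp(u,v,D[v,u]) for v in range(194,228,2) for u in range(286,356,4) if D[v,u]>0])
    print("top face x_tool med",np.median(P[:,0]).round(4),"spread",np.percentile(P[:,0],[5,95]).round(4))
    A=np.c_[P[:,1:],np.ones(len(P))];print("slopes",np.linalg.lstsq(A,P[:,0],rcond=None)[0].round(3))
    x=np.median(P[:,0]);W=whites(s)
    def onx(u,v):
        r=tp(u,v,1.)-T[:3,3];return T[:3,3]+r*((x-T[0,3])/r[0])
    # far edge row per column
    E=[];
    for u in range(285,356,5):
        col=np.nonzero(W[180:225,u])[0]
        E.append(onx(u,180+col[0]-.5))
    E=np.array(E);f=np.polyfit(E[:,1],E[:,2],1);print("far edge z at y=0:",np.polyval(f,0).round(4),"slope deg",np.degrees(np.arctan(f[0])).round(2))
    row=W[196:215];l=[np.nonzero(r)[0] for r in row]
    L=np.median([c[(c>260)&(c<380)].min() for c in l]);Rr=np.median([c[(c>260)&(c<380)].max() for c in l])
    print("sides y",onx(L-.5,205)[1].round(4),onx(Rr+.5,205)[1].round(4))
E
python3 - <<'E'
from held import *
d=dict(np.load("wM.npz"));held(d,None)
E
```

```text
top face x_tool med 0.1682 spread [0.1673 0.1692]
slopes [-0.004 -0.005  0.168]
far edge z at y=0: -0.0356 slope deg 1.08
sides y -0.0217 0.0241
```

Run:
```python
from look import *
o=ctrl.get_obs();print(go(o,[.5271,-.0274,.376],-107.2))
```

```text
(array([ 44.6,  -2.8, -73.3]), array([0.1, 0. , 0. ]))
```

```bash
python3 -m inch '[0,-0.001,-0.024,0,0,0,0.03, 0,-0.001,-0.024,0,0,0,0.03, 0.01,-0.001,-0.024,0,0,0,0.03, 0.02,0,-0.001,0,0,0,0.03, 0.014,0,0,0,0,0,0.03, 0,0,0,0,0,0,0.03]'
python3 - <<'E'
from look import *
o=ctrl.get_obs();print(o["tool_pos"],go(o,[.5271,-.0274,.376],-107.2))
E
```

```text
clock: 5.72
tool_pos: [0.5316, -0.0243, 0.3752]
orientation: [-147.6, 89.8, 15.7]
force: [-0.3, -0.4, -0.6]
opening: 0.0459
[ 0.53163448 -0.02429345  0.37519892] (array([-0.8,  4.3,  3.4]), array([ 0.5, -0.2,  0.1]))
```

```bash
python3 -m inch '[0,0.0043,0.0034,0.5,-0.2,0,0.03, 0,0,0,0,0,0,0.03]'
python3 - <<'E'
from look import *
o=ctrl.get_obs();print(o["tool_pos"],go(o,[.5271,-.0274,.376],-107.2))
o,t,s=look("wM2")
E
```

```text
clock: 5.98
tool_pos: [0.5269, -0.0272, 0.3764]
orientation: [-103.7, 89.9, 59.1]
force: [-0.2, -0.0, -0.3]
opening: 0.0458
[ 0.52694371 -0.02722299  0.37640967] (array([ 0.4,  0.1, -0.2]), array([ 0. , -0. ,  0.1]))
```

View pics/wM2.png

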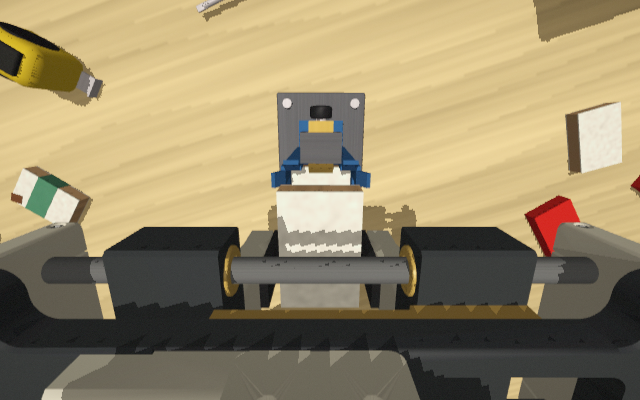

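The block at columns 277–363 is centred between the guide lips at 272–370. Lowering.

```bash
python3 -m inch '[0.01,0,0,0,0,0,0.03, 0.01,0,0,0,0,0,0.03, 0.008,0,0,0,0,0,0.03]'
python3 - <<'E'
from look import *
o=ctrl.get_obs();print(o["tool_pos"],o["force"],go(o,[.5271,-.0274,.334],-107.2))
E
```

```text
clock: 6.4
tool_pos: [0.5272, -0.0271, 0.348]
orientation: [-128.9, 89.7, 33.9]
force: [0.3, 0.3, -0.6]
opening: 0.0455
[ 0.52722352 -0.02706902  0.34800349] [ 0.31589209  0.34142088 -0.55068786] (array([14. ,  0.4,  0.1]), array([ 0. , -0.2,  0.2]))
```

```bash
python3 -m inch '[0.007,0,0,0,0,0,0.03, 0.005,0,0,0,0,0,0.03, 0.002,0,0,0,0,0,0.03]'
python3 - <<'E'
from look import *
o=ctrl.get_obs();print(o["tool_pos"],o["force"],go(o,[.5271,-.0274,.332],-107.2))
E
```

```text
clock: 6.78
tool_pos: [0.5273, -0.0271, 0.332]
orientation: [-124.1, 89.8, 38.8]
force: [-0.1, -0.2, 0.8]
opening: 0.0459
[ 0.5272845  -0.02705335  0.33204805] [-0.12035879 -0.21233417  0.78446663] (array([0. , 0.4, 0.1]), array([ 0. , -0.1,  0.2]))
```

```bash
python3 -m inch '[0.001,0,0,0,0,0,0.03, 0.001,0,0,0,0,0,0.03]'; python3 -m inch '[0,0,0,0,0,0,0.065, 0,0,0,0,0,0,0.065, 0,0,0,0,0,0,0.065, 0,0,0,0,0,0,0.065]'
python3 -m inch '[-0.02,0,0,0,0,0,0.065, -0.03,0,0,0,0,0,0.065, -0.03,0,0,0,0,0,0.065,-0.01,0,0.035,0,0,0,0.03,0,0,0.035,0,0,0,0,0,0,0,0,0,0,0]'
python3 - <<'E'
from look import *
o,t,s=look("wM3");print(o["tool_pos"])
for b in blobs(whites(s),800,30000):print(b.sum(),*rect(s,b,.163,t))
E
```

```text
clock: 7.02
tool_pos: [0.5278, -0.027, 0.3306]
orientation: [-136.1, 89.7, 26.8]
force: [-0.3, 0.5, 2.0]
opening: 0.0458
clock: 7.52
tool_pos: [0.5276, -0.027, 0.3307]
orientation: [-131.7, 89.7, 31.1]
force: [0.2, -0.5, -0.3]
opening: 0.0647
clock: 8.28
tool_pos: [0.4586, -0.0063, 0.4229]
orientation: [-118.7, 89.8, 44.1]
force: [0.4, 0.2, 0.5]
opening: 0.0402
[ 0.45858811 -0.0063263   0.42288978]
2336 [ 497.  -228.    44.2   28.9   -0.7] [580.1  76.2]
5335 [527.5 -27.5  69.8  46.3 -17.2] [318.8 115.9]
```

View pics/wM3.png

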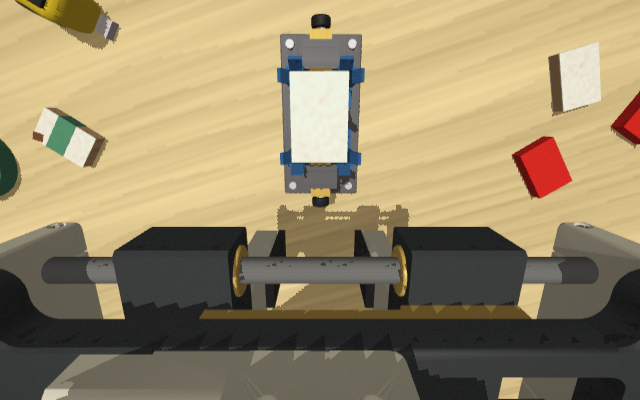

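The block lies flat and square in the mouth at (319,116). Closing the fingers and pressing its centre.

```bash
python3 -m inch '[0,0.001,-0.024,0,0,0,0, 0.01,0.001,-0.024,0,0,0,0, 0.02,0,-0.020,0,0,0,0, 0.02,0,-0.002,0,0,0,0,0.01,0,0,0,0,0,0, 0,0,0,0,0,0,0]'
python3 - <<'E'
from look import *
o=ctrl.get_obs();print(o["tool_pos"],o["opening"],go(o,[.5272,-.0272,.346],-107.2))
E
```

```text
clock: 9.07
tool_pos: [0.5321, -0.0302, 0.3607]
orientation: [-141.6, 89.8, 21.2]
force: [-0.6, -0.5, 0.3]
opening: 0.0004
[ 0.5320958  -0.03021098  0.36073091] 0.0004211876391016547 (array([14.7, -1.4,  5.6]), array([ 0. , -0.2,  0.1]))
```

```bash
python3 -m inch '[0.008,-0.0014,0.0056,0,-0.2,0,0, 0.006,0,0,0,0,0,0, 0,0,0,0,0,0,0]'
python3 -m inch '[0.004,0,0,0,0,0,0,0.005,0,0,0,0,0,0,0.005,0,0,0,0,0,0,0.005,0,0,0,0,0,0]'
python3 - <<'E'
from look import *
o=ctrl.get_obs();print(o["tool_pos"],o["opening"],o["force"],go(o,[.5272,-.0272,.306],-107.2))
E
```

```text
clock: 9.45
tool_pos: [0.527, -0.0267, 0.3474]
orientation: [-111.6, 89.8, 51.2]
force: [-0.3, -0.2, -0.1]
opening: 0.0002
clock: 9.95
tool_pos: [0.5282, -0.0266, 0.3323]
orientation: [-147.2, 89.4, 15.7]
force: [-0.9, -0.4, 2.9]
opening: 0.0004
[ 0.52823816 -0.0265809   0.33233753] 0.0003779233470190119 [-0.85677557 -0.39808951  2.89336253] (array([26.3,  1. ,  1. ]), array([ 0.2, -0.5,  0.3]))
```

```bash
for i in 1; do python3 -m inch '[0.005,0.001,0.001,0,-0.5,0.3,0,0.005,0,0,0,0,0,0,0.005,0,0,0,0,0,0]'; done; python3 -m inch '[0.005,0,0,0,0,0,0]';python3 -m inch '[0.005,0,0,0,0,0,0]'
```

```text
clock: 10.32
tool_pos: [0.5289, -0.0267, 0.3213]
orientation: [-156.0, 89.6, 7.1]
force: [-6.3, 2.4, 12.5]
opening: 0.0005
clock: 10.45
tool_pos: [0.5288, -0.0267, 0.3173]
orientation: [-157.0, 89.5, 6.1]
force: [-4.8, 2.4, 13.1]
opening: 0.0006
clock: 10.58
tool_pos: [0.5287, -0.0267, 0.3134]
orientation: [-157.9, 89.5, 5.2]
force: [-6.1, 2.1, 12.7]
opening: 0.0004
```

```bash
python3 -m inch '[0.005,0,0.001,0,-0.3,0,0]';python3 -m inch '[0.004,0,0.0005,0,0,0,0]';python3 -m inch '[0.003,0,0,0,0,0,0]'
```

```text
clock: 10.7
tool_pos: [0.5287, -0.0266, 0.31]
orientation: [-150.3, 89.6, 12.9]
force: [2.8, -4.0, 9.0]
opening: 0.0006
clock: 10.82
tool_pos: [0.5286, -0.0266, 0.3071]
orientation: [-156.0, 89.5, 7.2]
force: [-3.9, -0.6, 9.5]
opening: 0.0003
clock: 10.95
tool_pos: [0.5286, -0.0267, 0.3049]
orientation: [-157.4, 89.5, 5.8]
force: [-5.7, 2.7, 11.8]
opening: 0.0006
```

```bash
python3 -m inch '[0.001,0,0,0,0,0,0]'; python3 -m inch '[-0.01,0,0,0,0,0,0,-0.03,0,0,0,0,0,0,-0.04,0,0,0,0,0,0,-0.04,0,0,0,0,0,0,0,0,0.036,0,0.3,0,0,0,0,0.036,0,0,0,0,0,0,0,0,0,0,0]'
python3 - <<'E'
from look import *
o,t,s=look("wM4");print(o["tool_pos"])
for b in blobs(whites(s),800,30000):print(b.sum(),*rect(s,b,.135,t))
cv2.imwrite("pics/wM4c.png",cv2.resize(s["color"][0:220,220:420,::-1],None,fx=2.7,fy=2.7,interpolation=cv2.INTER_CUBIC))
E
```

```text
clock: 11.08
tool_pos: [0.5285, -0.0267, 0.3047]
orientation: [-157.6, 89.4, 5.7]
force: [-4.8, 2.2, 9.6]
opening: -0.0001
clock: 11.95
tool_pos: [0.4571, -0.0058, 0.4278]
orientation: [-163.0, 89.0, 0.2]
force: [0.2, 0.1, 0.4]
opening: 0.0003
[ 0.45706974 -0.00578897  0.42776356]
2225 [ 493.1 -252.6   49.7   32.5   -0.6] [576.1  82.5]
3838 [529.1 -28.   70.3  46.1 -17.3] [320.2 118.8]
```

View pics/wM4c.png

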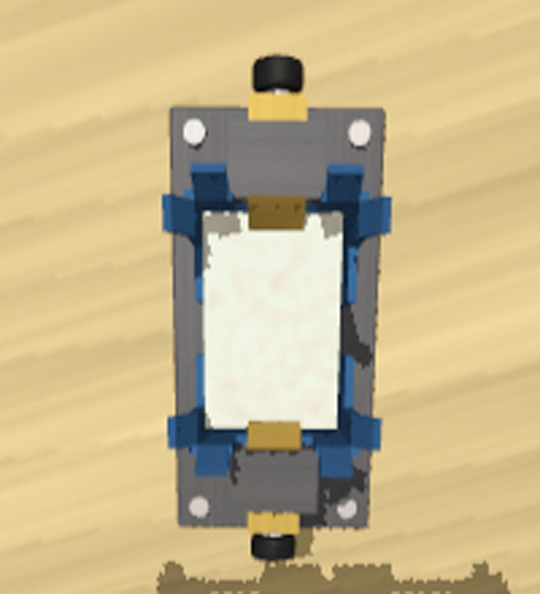

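The crop shows both brass catches over block_a's ends, at crop (277,212) and (274,435), and its size fits the 135 mm plane. Checking the clearances for block_b.

Run:
```python
from look import *
s=dict(np.load("top0.npz"));hsv=cv2.cvtColor(s["color"],cv2.COLOR_RGB2HSV)
m=((hsv[...,0]<8)|(hsv[...,0]>172))&(hsv[...,1]>150)&(hsv[...,2]>90)
for b in blobs(m,20,900):
    print("red",b.sum(),*rect(s,b,.018))
print("bottle top",onz(s,[468,190],.185),onz(s,[461,197],.10),"drill",onz(s,[[400,175],[437,175]],.05))
o=ctrl.get_obs();print(go(o,[.4815,-.35,.40],-92.4))
```

```text
red 46 [1012.2 -124.9  108.3    5.8  -88.6] [342.5  82.2]
red 58 [1012.7 -246.4  104.7    3.9   89. ] [376.   81.5]
red 44 [1012.1  120.1  104.9    5.9  -88.6] [277.1  83.2]
red 60 [1012.9   -1.5  108.5    3.9   89.1] [310.5  82.5]
red 42 [9.289e+02 1.742e+02 1.388e+02 3.700e+00 1.000e-01] [263.9 103.1]
red 354 [ 9.201e+02  1.146e+02  1.534e+02  9.990e+01 -4.000e-01] [284.1 114.5]
red 109 [962.   26.4  78.5  50.2   2.6] [301.7  99.2]
red 490 [ 9.209e+02 -1.189e+02  1.552e+02  1.030e+02  6.000e-01] [341.6 111.2]
red 25 [ 965.4 -176.    62.     3.7   -1.5] [357.5  93.4]
red 473 [ 9.202e+02 -2.387e+02  1.526e+02  9.920e+01  6.000e-01] [375.9 111.5]
red 23 [ 955.6 -298.5   77.3    3.7   -2.1] [390.1  96.7]
red 434 [ 9.047e+02 -2.000e+00  1.189e+02  1.039e+02 -9.000e-01] [314.8 114. ]
red 79 [943.4 144.6  41.   30.9  89.1] [270.5 100.5]
red 48 [ 914.3 -117.2   37.1   26.9   88.7] [343.1 106.6]
red 22 [ 888.3 -177.7   61.2    3.7   -1.5] [358.2 114.7]
red 20 [ 906.5 -230.    23.2   19.6   79.3] [373.2 109.8]
red 64 [895.4 148.1  34.5  33.8  -0.9] [270.5 112.3]
red 617 [809.6 739.  186.3  48.6 -54.4] [110.6 138. ]
red 261 [ 409.3 -439.2   68.9   44.3  -46.9] [435.8 243.2]
red 40 [415.1 627.6  22.   21.2  89.2] [136.  245.7]
red 257 [ 376.8 -299.3   68.8   45.2   16.6] [396.7 253.1]
bottle top [[ 0.57599743 -0.49843463  0.185     ]] [[ 0.5638572  -0.50725924  0.1       ]] drill [[ 0.65132811 -0.31505753  0.05      ]
 [ 0.64931681 -0.44593588  0.05      ]]
(array([  28.2,  322.9, -121.4]), array([-14.4,  -1. ,   0.2]))
```

```bash
python3 -m inch '[0,0.047,-0.0210,-2,0,0,0.03,0,0.047,-0.020,-2,0,0,0.05,0,0.047,-0.0180,-2,0,0,0.0876,0.005,0.047,-0.016,-2,0,0,0.0876,0.005,0.047,-0.014,-2,0,0,0.0876,0.005,0.047,-0.012,-2,0,0,0.0876,0.005,0.04,-0.010,-2,0,0,0.0876,0,0,0,0,0,0,0.0876]'
python3 - <<'E'
from look import *
o,t,s=look("wB")
print(np.round(t[0],4))
for b in blobs(whites(s),800,30000):print(b.sum(),*rect(s,b,.018,t))
print(go(o,[.4815,-.35,.4],-92.4))
E
```

```text
clock: 13.0
tool_pos: [0.5154, -0.3576, 0.4039]
orientation: [-178.3, 89.1, -0.4]
force: [-0.0, 0.5, 0.9]
opening: 0.0751
[ 0.5154 -0.3576  0.4039]
9753 [ 495.  -721.2  177.3  121.8    5.7] [598.3 174.3]
1343 [ 489.7 -349.7   51.5   45.9   -1.6] [313.8 199.9]
(array([ 3.4, -6.4, 34.2]), array([ 0.3, -0.9,  0. ]))
```

View pics/wB.png

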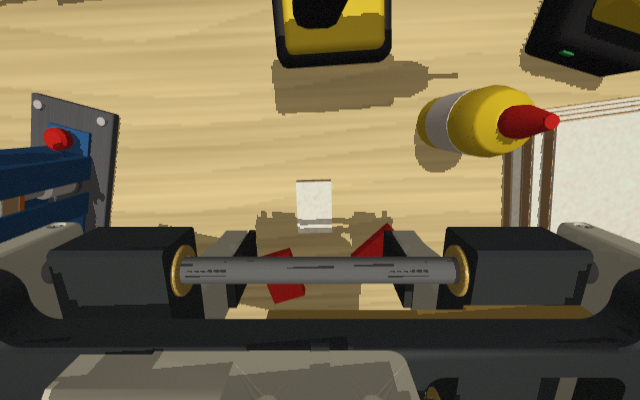

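Block_b is at (314,200), partly behind the hand; its far edge puts its centre at x ≈ 0.481. Correcting and descending.

```bash
python3 -m inch '[0.003,-0.006,0.0345,0.3,-0.9,0,0.0876, 0.045,0,0,0,0,0,0.0876, 0.045,0,0,0,0,0,0.0876, 0.045,0,0,0,0,0,0.0876,0.03,0,0,0,0,0,0.0876]'
python3 - <<'E'
from look import *
o=ctrl.get_obs();print(go(o,[.481,-.35,.182],-92.4),o["tool_pos"])
E
```

```text
clock: 13.68
tool_pos: [0.483, -0.3479, 0.2344]
orientation: [163.6, 89.5, -18.7]
force: [0.0, -0.4, -0.1]
opening: 0.0878
(array([52.4,  2.1,  2.3]), array([ 0.1, -0.4, -0.1])) [ 0.48298249 -0.34789903  0.2344168 ]
```

```bash
python3 -m inch '[0.02,0.002,0.0023,0,-0.4,0,0.0876, 0.02,0,0,0,0,0,0.0876, 0.01,0,0,0,0,0,0.0876,0,0,0,0,0,0,0.0876]'
python3 - <<'E'
from look import *
o,t,s=look("wB2");print(go(o,[.481,-.35,.182],-92.4),o["tool_pos"])
E
```

```text
clock: 14.18
tool_pos: [0.4814, -0.3476, 0.1807]
orientation: [26.2, 89.8, -156.0]
force: [-0.7, 0.2, -0.1]
opening: 0.0874
(array([-1.3,  2.4,  0.3]), array([ 0.2,  0.2, -0.1])) [ 0.48136663 -0.34757006  0.18071395]
```

View pics/wB2.png

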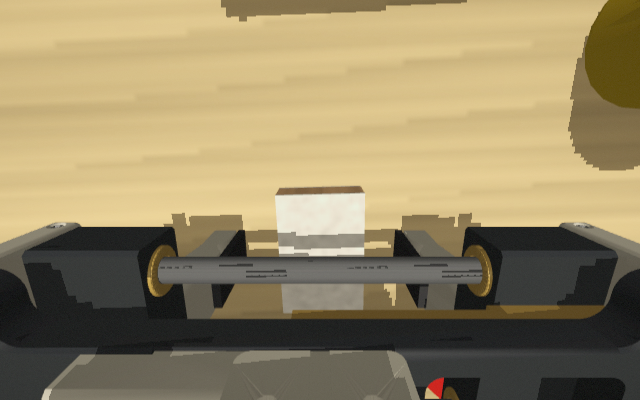

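Block_b is between the fingers at columns 277–364. Closing and lifting.

```bash
python3 -m inch '[0,0,0,0,0,0,0.03, 0,0,0,0,0,0,0.03, 0,0,0,0,0,0,0.03, 0,0,0,0,0,0,0.03, 0,0,0,0,0,0,0.03, 0,0,0,0,0,0,0.03]'
python3 -m inch '[-0.02,0,0,0,0,0,0.03, -0.04,0,0,0,0,0,0.03, -0.05,0,0,0,0,0,0.03,-0.05,0,0,0,0,0,0.03,-0.05,0,0,0,0,0,0.03,-0.03,0,0,0,0,0,0.03]'
python3 - <<'E'
from held import *
o,t,s=look("wB3");held(s,o);print(go(o,[.456,-.008,.42],-107.2),o["tool_pos"])
E
```

```text
clock: 14.98
tool_pos: [0.4824, -0.3479, 0.184]
orientation: [128.4, 89.8, -53.8]
force: [-0.1, -0.7, -1.4]
opening: 0.0455
clock: 15.72
tool_pos: [0.4811, -0.347, 0.4273]
orientation: [0.9, 89.7, 178.7]
force: [0.3, 0.8, 0.7]
opening: 0.0457
top face x_tool med 0.1669 spread [0.1658 0.1705]
slopes [-0.011 -0.096  0.165]
far edge z at y=0: -0.0324 slope deg -0.94
sides y -0.0228 0.0231
(array([   7.5, -337.8,   38.1]), array([15. ,  0.3, -0.1])) [ 0.48111712 -0.34699425  0.42733707]
```

View pics/wB3.png

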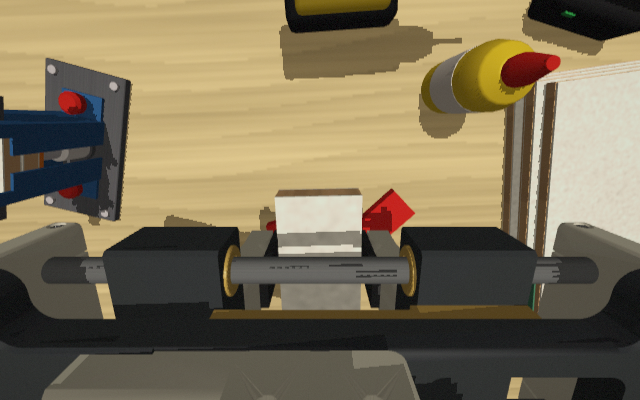

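```bash
python3 -m inch '[0,-0.0415,0.005,2,0,0,0.03,0,-0.0415,0.0065,2,0,0,0.03,0,-0.0415,0.008,2,0,0,0.03,0,-0.0415,0.0095,2,0,0,0.03,0,-0.0415,0.011,2,0,0,0.03,0,-0.0415,0.0125,2,0,0,0.03,0,-0.0415,0.014,2,0,0,0.03,0,-0.0415,0.015,1,0,0,0.03,0,0,0,0,0,0,0.03]'
python3 - <<'E'
from look import *
o=ctrl.get_obs();print(go(o,[.456,-.008,.42],-107.2),o["tool_pos"])
E
```

```text
clock: 16.9
tool_pos: [0.4538, 0.0039, 0.429]
orientation: [68.6, 89.9, -129.2]
force: [0.2, -0.2, -0.1]
opening: 0.0459
(array([ 9. , 10.6, -5.8]), array([-0.6,  0. , -0.1])) [0.45378772 0.00388415 0.42900784]
```

```bash
python3 -m inch '[0.005,0.0106,-0.0058,-0.6,0,0,0.03,0,0,0,0,0,0,0.03]'
python3 - <<'E'
from held import *
o,t,s=look("wM5");np.savez("wM5.npz",pos=t[0],ori=t[1],**s);print(o["tool_pos"]);held(s,o)
for b in blobs(whites(s),800,30000):print(b.sum(),*rect(s,b,.135,t))
K=s["K"];T=s["hand_eye"]
for u in(295,320,345):
  print(u,[ (v,round(float((np.array(T)[:3,:3]@np.array([(u-K[0,2])/K[0,0],-(v-K[1,2])/K[1,1],-1])*s["depth"][v,u]+np.array(T)[:3,3])[0]),4)) for v in(192,197,202,207,212,218,224,228)])
cv2.imwrite("pics/wM5c.png",cv2.resize(s["color"][0:320,200:440,::-1],None,fx=1.8,fy=1.8,interpolation=cv2.INTER_CUBIC))
E
```

```text
clock: 17.15
tool_pos: [0.4559, -0.0091, 0.4232]
orientation: [58.7, 89.8, -138.5]
force: [-0.2, -0.5, 0.1]
opening: 0.0462
[ 0.45590668 -0.00910087  0.42324339]
top face x_tool med 0.1669 spread [0.1659 0.1703]
slopes [-0.009 -0.091  0.165]
far edge z at y=0: -0.0348 slope deg 1.94
sides y -0.0225 0.0239
4056 [529.  -27.9  69.8  46.3 -17.3] [313.4 112.6]
4748 [425.6  -1.   84.5  63.5  73.8] [319.6 223.7]
1486 [349.4  20.3  84.4  30.3  71.7] [321.9 296.3]
295 [(192, 0.1772), (197, 0.1673), (202, 0.1666), (207, 0.167), (212, 0.1667), (218, 0.1675), (224, 0.1675), (228, 0.1672)]
320 [(192, 0.1772), (197, 0.1678), (202, 0.1672), (207, 0.1666), (212, 0.1673), (218, 0.167), (224, 0.1663), (228, 0.167)]
345 [(192, 0.175), (197, 0.1663), (202, 0.1651), (207, 0.1669), (212, 0.167), (218, 0.1663), (224, 0.1671), (228, 0.1672)]
```

View pics/wM5c.png

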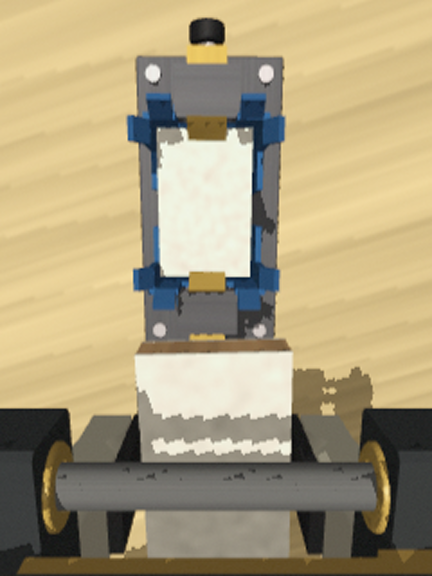

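Block_b is held flat (top 167 mm ahead of the TCP), about 2 mm off centre along tool z. Moving over the mouth.

```bash
python3 -m inch '[0,0,-0.0250,0,0,0,0.03, 0,0,-0.025,0,0,0,0.03, 0.01,0,-0.020,0,0,0,0.03, 0.02,0,-0.001,0,0,0,0.03, 0.014,0,0,0,0,0,0.03, 0,0,0,0,0,0,0.03]'
python3 - <<'E'
from look import *
o=ctrl.get_obs();print(o["tool_pos"],go(o,[.530,-.0281,.376],-107.2))
E
```

```text
clock: 17.95
tool_pos: [0.526, -0.0366, 0.3779]
orientation: [67.7, 89.9, -130.0]
force: [0.5, -0.2, 0.4]
opening: 0.046
[ 0.52604616 -0.03656099  0.37789793] (array([ 1.9, -9.3, -1.2]), array([-0.5,  0.1, -0.1]))
```

```bash
python3 -m inch '[0.001,-0.0093,-0.0012,-0.5,0,0,0.03, 0,0,0,0,0,0,0.03]'
python3 - <<'E'
from look import *
o,t,s=look("wM6");print(o["tool_pos"],go(o,[.530,-.0281,.376],-107.2))
cv2.imwrite("pics/wM6c.png",cv2.resize(s["color"][60:320,200:440,::-1],None,fx=2.2,fy=2.2,interpolation=cv2.INTER_CUBIC))
E
```

```text
clock: 18.2
tool_pos: [0.5305, -0.0276, 0.3781]
orientation: [114.7, 89.9, -82.5]
force: [0.8, -0.3, -0.5]
opening: 0.0454
[ 0.53046228 -0.02764654  0.37813562] (array([2.1, 0.6, 0.3]), array([ 0. , -0. , -0.1]))
```

View pics/wM6c.png

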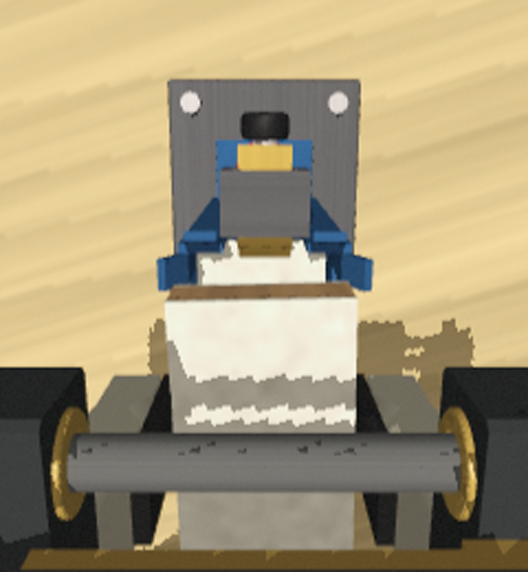

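```bash
python3 -m inch '[0.01,0.001,0.0003,0,0,0,0.03, 0.01,0,0,0,0,0,0.03, 0.008,0,0,0,0,0,0.03]'
python3 - <<'E'
from look import *
o=ctrl.get_obs();print(o["tool_pos"],o["force"],go(o,[.530,-.0285,.332],-107.2))
E
```

```text
clock: 18.62
tool_pos: [0.5296, -0.0285, 0.3495]
orientation: [173.2, 89.8, -23.9]
force: [-1.0, 0.7, 0.0]
opening: 0.0455
[ 0.52962846 -0.02847325  0.34954589] [-0.96312914  0.66372668  0.04038581] (array([17.5, -0.1, -0.3]), array([ 0. , -0.2, -0. ]))
```

```bash
python3 -m inch '[0.008,0,0,0,0,0,0.03, 0.006,0,0,0,0,0,0.03, 0.003,0,0,0,0,0,0.03]'
python3 -m inch '[0.002,0,0,0,0,0,0.03, 0.001,0,0,0,0,0,0.03]'
```

```text
clock: 19.0
tool_pos: [0.5295, -0.0286, 0.3305]
orientation: [141.7, 89.9, -55.5]
force: [0.4, -0.1, 0.7]
opening: 0.0456
clock: 19.25
tool_pos: [0.5301, -0.0286, 0.3286]
orientation: [159.7, 89.8, -37.4]
force: [-3.3, 0.7, 7.7]
opening: 0.0457
```

Contact (7.7 N up). Releasing and backing off to look.

```bash
python3 -m inch '[0,0,0,0,0,0,0.065, 0,0,0,0,0,0,0.065, 0,0,0,0,0,0,0.065, 0,0,0,0,0,0,0.065]'
python3 -m inch '[-0.02,0,0,0,0,0,0.065, -0.03,0,0,0,0,0,0.065, -0.03,0,0,0,0,0,0.065,-0.01,0,0.035,0,0,0,0.03,0,0,0.035,0,0,0,0,0,0,0,0,0,0,0]'
python3 - <<'E'
from look import *
o,t,s=look("wM7");print(o["tool_pos"])
for b in blobs(whites(s),800,30000):print(b.sum(),*rect(s,b,.163,t))
E
```

```text
clock: 19.75
tool_pos: [0.5301, -0.0287, 0.329]
orientation: [170.4, 89.8, -26.7]
force: [0.2, -0.6, -0.4]
opening: 0.0646
clock: 20.5
tool_pos: [0.4614, -0.0076, 0.4208]
orientation: [147.3, 89.9, -49.9]
force: [0.1, -0.3, -0.2]
opening: 0.0403
[ 0.46141618 -0.00756753  0.42079882]
5360 [527.4 -29.2  70.2  46.1 -15.7] [319.1 119.3]
```

View pics/wM7.png

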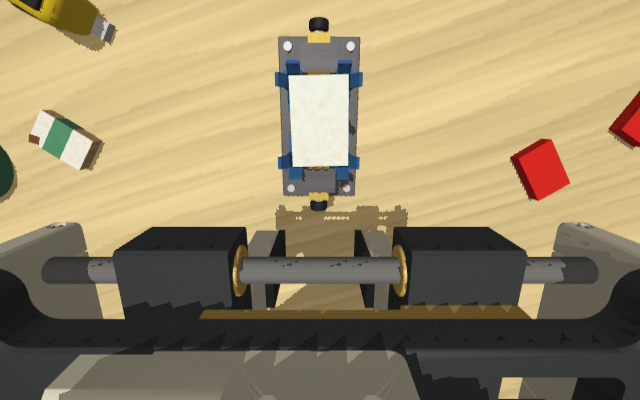

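Block_b lies flat in the mouth at (319,119), skewed only 1.5° within the play. Pressing.

```bash
python3 -m inch '[0,0,-0.024,0,0,0,0, 0.01,0,-0.024,0,0,0,0, 0.02,0,-0.018,0,0,0,0, 0.02,0,0,0,0,0,0,0.01,0,0,0,0,0,0, 0,0,0,0,0,0,0]'
python3 - <<'E'
from look import *
o=ctrl.get_obs();print(o["tool_pos"],o["opening"],go(o,[.5272,-.0277,.346],-107.2))
E
```

```text
clock: 21.3
tool_pos: [0.5317, -0.0285, 0.3584]
orientation: [142.1, 89.8, -55.1]
force: [0.3, 0.0, -0.2]
opening: 0.0006
[ 0.53173901 -0.02851926  0.35844689] 0.0006182847052431064 (array([12.4,  0.5,  4.6]), array([ 0. , -0.2, -0.1]))
```

```bash
python3 -m inch '[0.006,0.0005,0.005,0,-0.2,0,0, 0.006,0,0.0005,0,0,0,0, 0,0,0,0,0,0,0]'
python3 -m inch '[0.005,0,0,0,0,0,0,0.005,0,0,0,0,0,0]';python3 -m inch '[0.005,0,0.0005,0,0,0,0]';python3 -m inch '[0.005,0,0.0005,0,0,0,0]';python3 -m inch '[0.005,0,0.0005,0,0,0,0]';python3 -m inch '[0.005,0,0.0005,0,0,0,0]'
```

```text
clock: 21.68
tool_pos: [0.5262, -0.0271, 0.3472]
orientation: [142.3, 89.9, -54.9]
force: [-0.5, 0.4, -0.0]
opening: 0.0003
clock: 21.92
tool_pos: [0.5269, -0.027, 0.3388]
orientation: [179.1, 89.7, -18.0]
force: [-5.3, 1.3, 18.7]
opening: 0.0003
clock: 22.05
tool_pos: [0.5268, -0.0268, 0.3356]
orientation: [-177.9, 89.6, -14.9]
force: [-4.3, 0.1, 17.7]
opening: 0.0001
clock: 22.18
tool_pos: [0.5269, -0.0267, 0.332]
orientation: [-174.5, 89.4, -11.5]
force: [-1.7, -0.7, 8.8]
opening: 0.0002
clock: 22.3
tool_pos: [0.5268, -0.0266, 0.3284]
orientation: [-174.6, 89.3, -11.6]
force: [-5.5, -0.0, 12.4]
opening: 0.0004
clock: 22.42
tool_pos: [0.5265, -0.0266, 0.3247]
orientation: [-174.8, 89.2, -11.7]
force: [-4.9, 1.3, 13.8]
opening: 0.0003
```

```bash
for i in 1; do python3 -m inch '[0.005,0,0,0,0,0,0]';python3 -m inch '[0.005,0,0,0,0,0,0]';python3 -m inch '[0.005,0,0,0,0,0,0]';python3 -m inch '[0.005,0,0,0,0,0,0]';python3 -m inch '[0.005,0,0,0,0,0,0]'; done
```

```text
clock: 22.55
tool_pos: [0.5264, -0.0266, 0.321]
orientation: [-175.2, 89.2, -12.1]
force: [-7.6, 2.1, 14.6]
opening: 0.0004
clock: 22.68
tool_pos: [0.5263, -0.0266, 0.3172]
orientation: [-174.9, 89.1, -11.8]
force: [-6.5, 2.6, 15.1]
opening: 0.0006
clock: 22.8
tool_pos: [0.5262, -0.0266, 0.3136]
orientation: [-174.6, 89.1, -11.5]
force: [-7.6, 1.9, 15.0]
opening: 0.0006
clock: 22.92
tool_pos: [0.5261, -0.0266, 0.3097]
orientation: [-174.5, 89.1, -11.3]
force: [-5.2, 1.9, 12.6]
opening: 0.0004
clock: 23.05
tool_pos: [0.526, -0.0265, 0.3058]
orientation: [-174.3, 89.0, -11.1]
force: [-6.0, 1.6, 13.0]
opening: 0.0004
```

```bash
python3 -m inch '[0.002,0,0,0,0,0,0]'; python3 -m inch '[-0.01,0,0,0,0,0,0,-0.03,0,0,0,0,0,0,-0.04,0,0,0,0,0,0,-0.04,0,0,0,0,0,0,0,0,0.036,0,0.3,0,0,0,0,0.036,0,0,0,0,0,0,0,0,0,0,0]'
python3 - <<'E'
from look import *
o,t,s=look("wM8");print(o["tool_pos"])
for b in blobs(whites(s),800,30000):print(b.sum(),*rect(s,b,.135,t))
cv2.imwrite("pics/wM8c.png",cv2.resize(s["color"][0:220,220:420,::-1],None,fx=2.7,fy=2.7,interpolation=cv2.INTER_CUBIC))
for n in("top","scene"):
    cv2.imwrite(f"pics/{n}1.png",ctrl.snapshot(n)["color"][:,:,::-1])
d=s["depth"];K=s["K"];Rm,p=cam(s,t)
for (u,v) in [(320,95),(310,115),(330,115),(320,140)]:
    q=p+Rm@(np.array([(u-K[0,2])/K[0,0],-(v-K[1,2])/K[1,1],-1])*d[v,u]);print(u,v,q.round(4))
E
```

```text
clock: 23.18
tool_pos: [0.5259, -0.0265, 0.3048]
orientation: [-174.6, 89.0, -11.4]
force: [-6.6, 2.0, 14.0]
opening: 0.0004
clock: 24.05
tool_pos: [0.4535, -0.0049, 0.4273]
orientation: [-173.4, 88.6, -10.1]
force: [0.2, 0.1, 0.3]
opening: 0.0005
[ 0.4534889  -0.00493515  0.42731328]
3840 [528.6 -29.3  70.2  45.9 -17.3] [320.8 117.6]
320 95 [ 0.548  -0.0344  0.1342]
310 115 [ 0.5341 -0.0207  0.1341]
330 115 [ 0.5288 -0.0381  0.1352]
320 140 [ 0.5101 -0.023   0.1346]
```

View pics/wM8c.png

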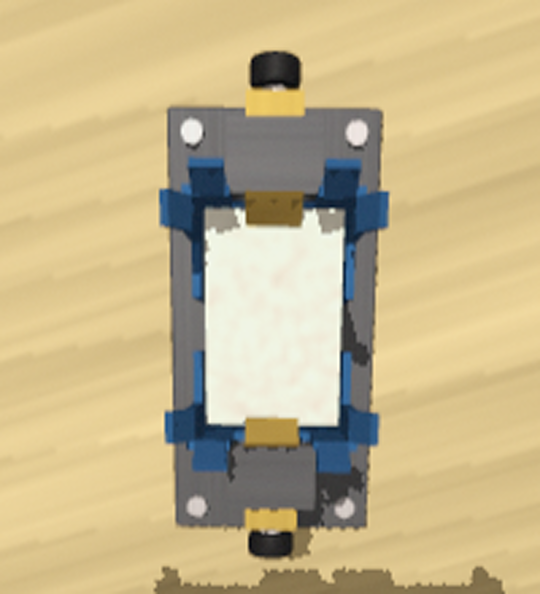

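View pics/top1.png

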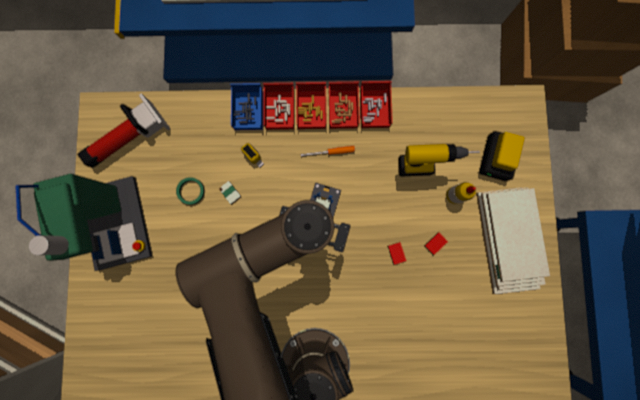

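The crop shows both catches shut over the top block at (274,208) and (272,432), level at z ≈ 0.1345. The top view shows the reject, the red blocks and everything else where they were, with the two loose blocks gone from the bench.

```bash
python3 -c "
from plant import ctrl
o=ctrl.get_obs();print(o['clock'],o['force']);print(ctrl.close_job())"
```

```text
24.2 [0.34846985 0.43884266 0.06983259]
the job is handed in; nothing more can be done
None
```

Both loose white blocks are in the magazine. I laid each one flat in the mouth, then pressed its middle with closed fingertips to about 8 mm below catch level and let go. I handed the job in at 24.2 s with the gripper clear of everything.

- **Catches and top block:** the last wrist picture shows both brass catches over the ends of the top block. Its face is level at 134–135 mm by depth, and its outline (70.2 x 45.9 mm) fits the 135 mm plane.
- **Rest of the bench:** by eye in the last top view, the reject, both red look-alikes and the other items are where they were.
- **Forces:** the pressing force reached at most about 19 N in the readings.
- **Not measured:** follower travel and catch positions have no direct reading. That all three blocks are held is inferred from the pictures, the depth and the two blocks gone from the bench.
- **Disagreements:** the tilt and edge-slope figures for the second held block disagreed between readings because end-face pixels got into them. It lay about 1.5° skewed in the mouth, within the play, and came out square after pressing. Each press also read about 5–8 N of sideways force.

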